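Seat the sample box's lid and hold the box in the colour meter's corner

ROBOT

A 7-joint arm with a two-finger parallel gripper is mounted at the origin on the work surface. World frame = base frame: x ahead of the robot, y to its left, z up, the work surface at z = 0. Lengths are in mm, angles in degrees, forces in N, time in s.
With the tool pointing down it reaches from about 400 to 850 mm from the base axis. Payload 6.9 kg.
Tool frame: the origin (TCP) lies on the centre line of the jaws, within the pads' length; the fingertips stand ahead of it and the grasp point (between the pads) is the TCP (ctrl.tip_reach is the z of the fingertips in the tool frame, in mm); z points along the fingers, y is the line along which they close (so a half turn about z gives the same grasp; the last joint's range is limited). The gripper opens to 85 mm and grips with 20 to 120 N. Pads are 22 mm wide; open, the fingers measure 114 mm over their backs; the gripper's body (76 mm by 85 mm) begins 54 mm behind the grasp point. The pads swing forward as they close: fully open they stand 13 mm farther back than shut.
Start: joints at [-68.268, 29.078, -13.613, 85.955, 7.202, 65.827, -8.869], TCP at [169.014, 601.703, 250.275] pointing down, gripper open.
Joint ranges: [-176.47, 176.47], [-13.61, 117.27], [-81.72, 77.17], [0.22, 143.17], [-87.28, 267.28], [10, 112.55], [-165.47, 165.47]. Speed limits (degrees/s): [136.94, 136.94, 180, 180, 180, 180, 180].

INTERFACE

Orientations are given as a 3x3 rotation matrix whose columns are the frame's x, y, z axes.
In Python, from bench import ctrl gives the robot as it stands.
- The arm moves only by the tool carry_out, never from a script. Its argument "commands" is a list of rows, each an object with "linear": the shift along the tool's x, y, z in m, a list of three; "twist": the turn, a rotation vector about the tool's x, y, z in rad, a list of three; "grip": the gripper command: -1 is shut, 1 is fully open, values between are in proportion. A call has 1 to 20 rows; each row shifts and turns the commanded pose from where the row before left it, along the tool's axes as they then stand; what a row does not reach is not made up. A row lasts 1/10 s, in which the tool goes at most 50 mm and 8.59 degrees, less where a joint would pass 70% of its speed; a pose out of reach is approached as far as the arm can. A call is refused whole if a number of a shift passes 0.05 or a number of a turn 0.15, either way. A call with a gripper value outside its range is refused whole. The fingers move at their own pace and stop on an object; the grip force is fixed at half the most. Time passes only in rows, so rows that do not move let the fingers close. It gives the time, the measured TCP pose, the force, the opening and the grip force at its end, in the units of the state.
- ctrl.read_state(): the state, without advancing time (a new reading comes with each control period).
- ctrl.grab_frame(name): name is "side" or "top"; returns a dict with "color" (400x640x3 uint8, blue, green, red), "mtx" (3x3 intrinsics, pixels), "pose" (4x4, takes a point from camera to world coordinates). Camera axes: x right, y down, z forward; pixel columns grow to the right and rows downward; lengths in mm; the calibration is good to about 2 mm. A picture is of the moment at which its call begins. There is no depth.
- ctrl.close_job(): hands the job in; it is judged then, once.
The state is a dict: "time_s": time; "joint_positions": joint angles; "joint_velocities": joint speeds; "effort": joint torques, N m; "ee_pos": TCP position; "ee_rot": TCP orientation; "ft_force": force on the tool from outside, world axes, zero at the start; "moment": the same for the moment, N m; "grip_width": opening from 0.0 (shut) to 1.0 (fully open); "finger_force": force on a finger pad.
Only numpy, scipy, OpenCV 4.12 (cv2) and the standard library are available. Lean on these libraries where they do the work, as an engineer would, in place of code of your own. Each camera call takes 0.05 s, during which the arm holds its last target. There are 200 camera calls.

TASK

The lid of the rectangular sample box stands proud: first press it fully home while the box is on the table. Then carry the box to the colour meter and push it into the corner of the two fences, flat on the plate with a long side against the long fence and an end against the short fence. Finish while still holding it there, pressed against both fences at once, and leave everything else where it is.

Things in the scene. Friction and masses are not known exactly. Their poses are not given: they have to be found in the camera images.
- sample_box: rectangular white plastic sample box, 90 mm long (its x) by 50 mm wide (its y), walls 58 mm high, loose, about 0.24 kg; origin at the centre of its underside. It starts on the table. A grey lid with a flat top sits in its mouth. The two ends are alike, either may go against the short fence. Its smooth plastic slides easily on the meter (friction about 0.25)
- box_lid (a joint): how far the box's lid has been pushed in, m: 0 = standing 8 mm proud of the rim, 0.008 = fully home. It starts between 0 and 0.003, slides straight down against about 6 N of friction and stays where it is left
- lid_top (a point): centre of the lid's flat top (lid 86 x 46 mm, 5 mm thick, 2 mm inside the box's outline); 63 mm above the box's underside when home, up to 71 mm when proud
- stage: colour meter, fixed: dark metal plate 190 x 190 mm, 14 mm thick, lying on the table with a small pale round glass reading window in the corner of its fences; origin at the centre of the plate's underside. Beyond the long fence stands its grey housing (170 mm along x, from 96 to 156 mm out on the +y side, 40 mm high)
- corner (a point): the inner corner where the two fences meet, at the height of the plate's top (14 mm above the table), axes as the meter's. The free area of the plate lies to its -x and -y: the box in place has its underside's centre at x -45 mm, y -25 mm, z 0 from here
- fence_long: long bright metal fence on the plate, 150 mm along the meter's x, 8 mm thick, 14 mm high above the plate; its inner face looks to the meter's -y. Origin at the centre of its underside
- fence_short: short bright metal fence on the plate, 90 mm along the meter's y, 8 mm thick, 14 mm high above the plate; its inner face looks to the meter's -x. Origin at the centre of its underside
- canister: round closed metal can, 66 mm across, 85 mm high; bystander, origin at the centre of its underside
- bowl_a: empty glass cupping bowl, 84 mm across, 62 mm high; bystander, origin at the centre of its underside
- bowl_b: empty glass cupping bowl, same size; bystander, origin at the centre of its underside
- bowl_c: empty glass cupping bowl, same size; bystander, origin at the centre of its underside
- spoon: steel cupping spoon lying flat, 160 mm long; origin under its middle; bystander
- timer: flat black timer, 60 x 70 x 22 mm; bystander, origin at the centre of its underside

How it is judged:
By the outcome, as a careful person would: the job done as asked, in the order asked, and still so for the second after the job is handed in, while the arm keeps its last pose, push and grip.
It also fails if it takes over 59 s, if anything falls off the work surface, if the arm or the gripper's body presses on something with over 40 N, if the wrist force passes 120 N, or if a joint passes its speed limit or range.

## Working session

There is one attempt and no reset: what is moved stays moved. The work goes in short steps, Python scripts to look and compute and a tool call to move; the robot and the scene stay as the last step left them, time stands still between calls to the robot, and variables do not carry over. Pictures are saved under pics/ and viewed, at most 10 in all, crops included, and the job is handed in when it is done.

Besides the shell and the picture viewer there is one more tool, called after "Emit:" by a JSON object that holds its "name" and its "arguments". carry_out: Moves the arm, as the interface text tells. Its arguments: {"type":"object","properties":{"commands":{"type":"array"}},"required":["commands"]}

```bash
mkdir -p pics; python3 - <<'E'
from bench import ctrl
import cv2,numpy as np
s=ctrl.read_state(); print({k:np.round(v,3).tolist() for k,v in s.items()}); print(ctrl.tip_reach)
for n in("top","side"):
    f=ctrl.grab_frame(n); cv2.imwrite(f"pics/{n}0.png",f["color"]); np.savez(f"{n}0.npz",**f); print(n,f["mtx"].round(1).tolist(),f["pose"].round(3).tolist())
E
```

```text
{'time_s': 0.0, 'joint_positions': [-68.268, 29.127, -13.609, 86.009, 7.201, 65.827, -8.87], 'joint_velocities': [-0.034, -0.01, 0.012, -0.007, 0.053, -0.028, 0.03], 'effort': [-0.001, -62.062, -2.186, -24.965, 0.013, 0.012, -0.0], 'ee_pos': [168.931, 601.24, 249.411], 'ee_rot': [[-0.963, 0.27, -0.0], [0.27, 0.963, -0.002], [-0.0, -0.002, -1.0]], 'ft_force': [-0.466, 0.944, -0.091], 'moment': [-0.009, -0.011, -0.041], 'finger_force': 0.0, 'grip_width': 0.999}
19.0
top [[391.7, 0.0, 317.1], [0.0, 391.7, 198.0], [0.0, 0.0, 1.0]] [[-0.019, -0.985, 0.174, 381.088], [-1.0, 0.019, -0.002, -67.132], [-0.001, -0.174, -0.985, 1109.867], [0.0, 0.0, 0.0, 1.0]]
side [[494.9, 0.0, 316.8], [0.0, 494.9, 200.9], [0.0, 0.0, 1.0]] [[0.909, -0.313, 0.274, 272.712], [-0.416, -0.666, 0.62, -746.548], [-0.011, -0.678, -0.735, 895.798], [0.0, 0.0, 0.0, 1.0]]
```

View pics/top0.png

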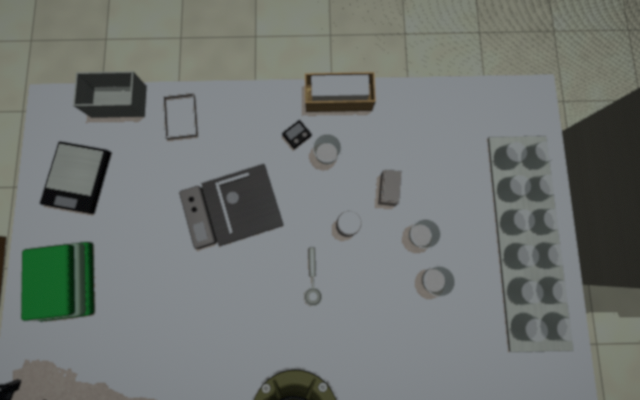

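View pics/side0.png

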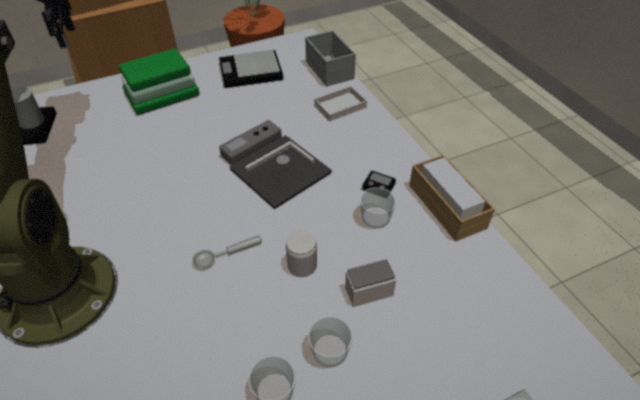

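Top view: box near (391,187), meter plate near (243,205) with the housing on its left (197,217). The long fence runs near (225,205), the short one near (240,180). Bowls are at (327,150), (420,235) and (433,280), the can at (348,223). Next I'll enlarge the crops to pick corners.

```bash
python3 - <<'E'
import cv2,numpy as np
t=cv2.imread("pics/top0.png");s=cv2.imread("pics/side0.png")
def c(i,x,y,w,h): 
    r=cv2.resize(i[y:y+h,x:x+w],(400,300),interpolation=cv2.INTER_CUBIC); return cv2.convertScaleAbs(r,alpha=1.5)
cv2.imwrite("pics/crop0.png",np.vstack([np.hstack([c(t,366,166,48,36),c(t,180,160,112,84)]),np.hstack([c(s,332,250,72,54),c(s,220,120,112,84)])]))
E
```

```text
(no output)
```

View pics/crop0.png

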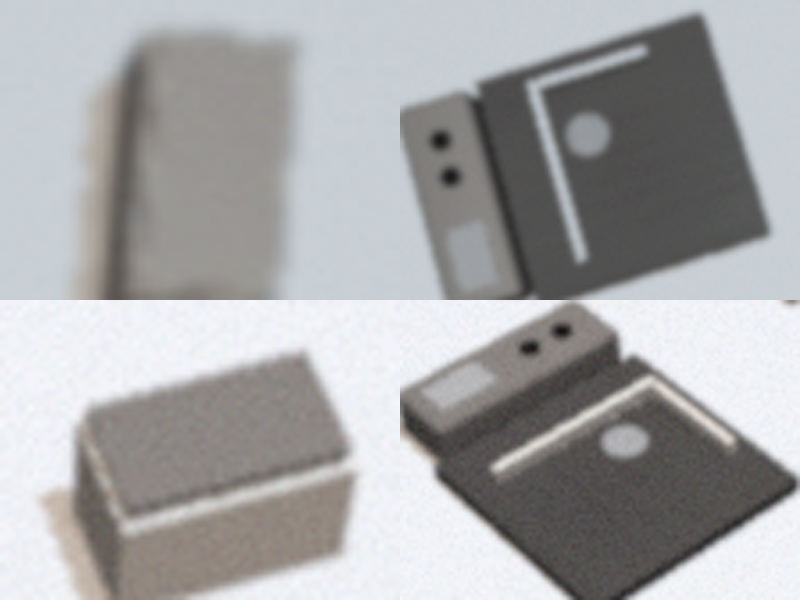

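The crops show the box with its lid proud (white rim visible below the lid) and the L of bright fences on the plate, window in the corner. Fence mask and lid quad come next.

```bash
cat > h.py <<'E'
import numpy as np,cv2
def ray(f,px,z):
    px=np.atleast_2d(np.float64(px)); d=np.c_[px,np.ones(len(px))]@np.linalg.inv(f["mtx"]).T@f["pose"][:3,:3].T
    o=f["pose"][:3,3]; return (o+d*((z-o[2])/d[:,2:]))
def line(p):
    vx,vy,x,y=cv2.fitLine(np.float32(p),cv2.DIST_HUBER,0,.01,.01).ravel(); return np.array([x,y]),np.array([vx,vy])
E
python3 - <<'E'
from h import *
from numpy import round as R
F={n:dict(np.load(n+"0.npz")) for n in("top","side")}
# plate region & fences
for n,roi,off in(("top",(205,165,75,75),0),("side",(235,135,90,65),0)):
    f=F[n];x,y,w,h=roi;g=cv2.cvtColor(f["color"],cv2.COLOR_BGR2GRAY)
    dark=((g<75)*255).astype(np.uint8)
    m=np.zeros_like(dark);m[y:y+h,x:x+w]=dark[y:y+h,x:x+w]
    c=max(cv2.findContours(m,0,2)[0],key=cv2.contourArea);hull=cv2.convexHull(c)
    pr=cv2.minAreaRect(np.float32(ray(f,c[:,0],14)[:,:2])); print(n,"plate",R(pr[0],1),R(pr[1],1),round(pr[2],2))
    ins=np.zeros_like(m);cv2.fillPoly(ins,[hull],255);ins=cv2.erode(ins,np.ones((5,5)))
    b=((g>(110))&(ins>0)).astype(np.uint8)
    k,lab,st,ce=cv2.connectedComponentsWithStats(b)
    for i in range(1,k):
        if st[i,4]<20: continue
        yx=np.argwhere(lab==i)[:,::-1]
        z=28 if st[i,2]>25 or st[i,3]>25 else 14
        P=ray(f,yx,z)[:,:2]; r=cv2.minAreaRect(np.float32(P)); print(" blob",st[i],R(P.mean(0),1),[R(q,1) for q in r])
        if z==28:
            # weights: arms via direction from plate angle
            a=np.deg2rad(pr[2]); e=np.array([[np.cos(a),np.sin(a)],[-np.sin(a),np.cos(a)]])
            Q=(P-pr[0])@e.T; print("  plate-frame range",R(Q.min(0),1),R(Q.max(0),1)); np.save(n+"fence.npy",P)
q=np.array([[90,408],[302,352],[348,455],[125,518]])*1.0
q=np.c_[332+(q[:,0]+.5)*.18-.5,250+(q[:,1]-300+.5)*.18-.5]
for z in(68,70): 
    P=ray(F["side"],q,z)[:,:2];print("lid",z,R(P,1).tolist(),R(P.mean(0),1),R(np.linalg.norm(np.roll(P,-1,0)-P,axis=1),1), R(np.degrees(np.arctan2(*(P[1]-P[0])[::-1])),1),R(np.degrees(np.arctan2(*(P[2]-P[3])[::-1])),1))
q=np.array([[140,42],[297,45],[285,300]])*.12;q=q+[366-.5,166-.5]
print("toplid",R(ray(F["top"],q,70),1).tolist())
g=cv2.cvtColor(F["top"]["color"],cv2.COLOR_BGR2GRAY)
for nm,p,z in(("can",(348,219),85),("bowlR",(421,235),30),("bowlR2",(433,281),30),("bowlT",(326,150),30),("timer",(297,134),22)): print(nm,R(ray(F["top"],p,z),0))
E
```

```text
top plate [559.9 150.3] [186.5 198.6] 16.9
 blob [216 174  32  58 150] [581.3 184.1] [array([575.1, 187.1]), array([ 76.6, 167.1]), np.float64(74.4)]
  plate-frame range [-65.8 -46.4] [78.4 45.3]
side plate [556.3 152.2] [189.6 223.3] 17.0
 blob [246 142  66  26 167] [562.4 185.4] [array([572.3, 184.4]), array([ 78.2, 168. ]), np.float64(75.4)]
  plate-frame range [-66.8 -51.2] [77.  43.4]
 blob [278 156  10   7  58] [581.3 171. ] [array([581.9, 171.5]), array([23.3, 24.2]), np.float64(64.7)]
lid 68 [[560.0, -245.3], [642.1, -256.1], [634.4, -302.4], [550.0, -292.1]] [ 596.6 -274. ] [82.8 46.9 85.  47.9] -7.5 -6.9
lid 70 [[559.3, -246.5], [641.2, -257.3], [633.5, -303.5], [549.3, -293.2]] [ 595.8 -275.1] [82.6 46.8 84.8 47.7] -7.5 -6.9
toplid [[637.6, -249.0, 70.0], [635.6, -300.3, 70.0], [551.1, -291.7, 70.0]]
can [[ 505. -150.   85.]]
bowlR [[ 463. -354.   30.]]
bowlR2 [[ 339. -378.   30.]]
bowlT [[711. -98.  30.]]
timer [[763. -15.  22.]]
```

```bash
python3 - <<'E'
from h import *
for n in("top","side"):
    P=np.load(n+"fence.npy");a=np.deg2rad(16.8)
    for it in range(3):
        e=np.array([[np.cos(a),np.sin(a)],[-np.sin(a),np.cos(a)]]);Q=P@e.T
        mx=Q.max(0)
        L=P[Q[:,0]<mx[0]-14];S=P[Q[:,1]<mx[1]-14]
        l,s=line(L),line(S); a=np.arctan(l[1][1]/l[1][0])
    A=np.c_[l[1],-s[1]];t=np.linalg.solve(A,s[0]-l[0]);X=l[0]+t[0]*l[1]
    u=np.array([np.cos(a),np.sin(a)]);v=np.array([-u[1],u[0]])
    print(n,"yaw",np.degrees(a),"short dir",np.degrees(np.arctan(s[1][1]/s[1][0])),"centre X",X,"corner",X-4*u-4*v,"wid",np.ptp(L@v),np.ptp(S@u))
E
```

```text
top yaw 16.681854 short dir -73.12804 centre X [619.8939  213.00476] corner [617.2105  208.02489] wid 5.345285826772482 5.333985252940238
side yaw 17.290398 short dir -72.608154 centre X [616.71344 211.21979] corner [614.08307 206.21169] wid 10.18658539732547 3.211315986109639
```

Emit:
{"name": "carry_out", "arguments": {"commands": [{"linear":[0,0,0],"twist":[0,0,-0.074],"grip":-1},{"linear":[0,0,0],"twist":[0,0,-0.074],"grip":-1},{"linear":[-0.0266,-0.0219,0],"twist":[0,0,0],"grip":-1},{"linear":[-0.0266,-0.0219,0],"twist":[0,0,0],"grip":-1},{"linear":[-0.0266,-0.0219,0],"twist":[0,0,0],"grip":-1},{"linear":[-0.0266,-0.0219,0],"twist":[0,0,0],"grip":-1},{"linear":[-0.0266,-0.0219,0],"twist":[0,0,0],"grip":-1},{"linear":[-0.0266,-0.0219,0],"twist":[0,0,0],"grip":-1},{"linear":[-0.0266,-0.0219,0],"twist":[0,0,0],"grip":-1},{"linear":[-0.0266,-0.0219,0],"twist":[0,0,0],"grip":-1},{"linear":[-0.0266,-0.0219,0],"twist":[0,0,0],"grip":-1},{"linear":[-0.0266,-0.0219,0],"twist":[0,0,0],"grip":-1},{"linear":[-0.0266,-0.0219,0],"twist":[0,0,0],"grip":-1},{"linear":[-0.0266,-0.0219,0],"twist":[0,0,0],"grip":-1},{"linear":[-0.0266,-0.0219,0],"twist":[0,0,0],"grip":-1},{"linear":[-0.0266,-0.0219,0],"twist":[0,0,0],"grip":-1}]}}

```text
time_s: 1.7
ee_pos: [500.6, 249.6, 250.0]
ee_rot: [[-0.992, 0.125, -0.001], [0.125, 0.992, -0.0], [0.001, -0.0, -1.0]]
ft_force: [-0.0, 1.2, 0.5]
grip_width: 0.0
finger_force: 0.0
```

Emit:
{"name": "carry_out", "arguments": {"commands": [{"linear":[-0.0088,-0.0282,0],"twist":[0,0,0],"grip":-1},{"linear":[-0.0088,-0.0282,0],"twist":[0,0,0],"grip":-1},{"linear":[-0.0088,-0.0282,0],"twist":[0,0,0],"grip":-1},{"linear":[-0.0088,-0.0282,0],"twist":[0,0,0],"grip":-1},{"linear":[-0.0088,-0.0282,0],"twist":[0,0,0],"grip":-1},{"linear":[-0.0088,-0.0282,0],"twist":[0,0,0],"grip":-1},{"linear":[-0.0088,-0.0282,0],"twist":[0,0,0],"grip":-1},{"linear":[-0.0088,-0.0282,0],"twist":[0,0,0],"grip":-1},{"linear":[-0.0088,-0.0282,0],"twist":[0,0,0],"grip":-1},{"linear":[-0.0088,-0.0282,0],"twist":[0,0,0],"grip":-1},{"linear":[-0.0088,-0.0282,0],"twist":[0,0,0],"grip":-1},{"linear":[-0.0088,-0.0282,0],"twist":[0,0,0],"grip":-1},{"linear":[-0.0088,-0.0282,0],"twist":[0,0,0],"grip":-1},{"linear":[-0.0088,-0.0282,0],"twist":[0,0,0],"grip":-1},{"linear":[-0.0088,-0.0282,0],"twist":[0,0,0],"grip":-1},{"linear":[-0.0088,-0.0282,0],"twist":[0,0,0],"grip":-1},{"linear":[-0.0088,-0.0282,0],"twist":[0,0,0],"grip":-1},{"linear":[-0.0088,-0.0282,0],"twist":[0,0,0],"grip":-1}]}}

```text
time_s: 3.5
ee_pos: [593.3, -273.7, 249.8]
ee_rot: [[-0.992, 0.125, -0.001], [0.125, 0.992, 0.0], [0.001, 0.0, -1.0]]
ft_force: [-0.6, 0.5, -0.5]
grip_width: 0.001
finger_force: 0.0
```

Emit:
{"name": "carry_out", "arguments": {"commands": [{"linear":[0,0,0.03],"twist":[0,0,0],"grip":-1},{"linear":[0,0,0.03],"twist":[0,0,0],"grip":-1},{"linear":[0,0,0.03],"twist":[0,0,0],"grip":-1},{"linear":[0,0,0.03],"twist":[0,0,0],"grip":-1},{"linear":[0,0,0.02],"twist":[0,0,0],"grip":-1},{"linear":[0,0,0],"twist":[0,0,0],"grip":-1},{"linear":[0,0,0],"twist":[0,0,0],"grip":-1}]}}

```text
time_s: 4.2
ee_pos: [593.5, -272.7, 110.3]
ee_rot: [[-0.992, 0.125, -0.001], [0.125, 0.992, 0.0], [0.001, 0.0, -1.0]]
ft_force: [-0.5, 0.6, 1.1]
grip_width: 0.001
finger_force: 0.0
```

```bash
python3 - <<'E'
from bench import ctrl
import cv2,numpy as np
s=ctrl.read_state(); print(s["ee_pos"],s["ft_force"])
o=[]
for n,(x,y,w,h) in(("top",(356,150,80,80)),("side",(322,200,100,100))):
    f=ctrl.grab_frame(n); np.savez(f"{n}1.npz",**f)
    o.append(cv2.convertScaleAbs(cv2.resize(f["color"][y:y+h,x:x+w],(400,400),interpolation=cv2.INTER_CUBIC),alpha=1.5))
cv2.imwrite("pics/press.png",np.hstack(o))
E
```

```text
[ 593.45939403 -272.67165919  110.34523556] [-0.46974853  0.57614613  1.11057126]
```

View pics/press.png

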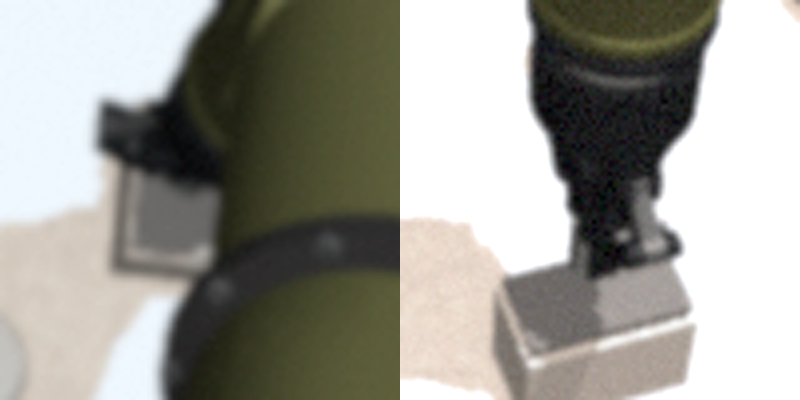

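The closed fingertips stand over the middle of the lid (side crop about (595,270)). Pressing now in small steps.

Emit:
{"name": "carry_out", "arguments": {"commands": [{"linear":[0,0,0.01],"twist":[0,0,0],"grip":-1},{"linear":[0,0,0.008],"twist":[0,0,0],"grip":-1},{"linear":[0,0,0.002],"twist":[0,0,0],"grip":-1},{"linear":[0,0,0.002],"twist":[0,0,0],"grip":-1},{"linear":[0,0,0.002],"twist":[0,0,0],"grip":-1},{"linear":[0,0,0],"twist":[0,0,0],"grip":-1}]}}

```text
time_s: 4.9
ee_pos: [593.4, -272.6, 86.4]
ee_rot: [[-0.992, 0.125, -0.0], [0.125, 0.992, 0.0], [0.0, 0.0, -1.0]]
ft_force: [-0.1, 0.2, 0.1]
grip_width: -0.002
finger_force: 0.0
```

Emit:
{"name": "carry_out", "arguments": {"commands": [{"linear":[0,0,0.001],"twist":[0,0,0],"grip":-1},{"linear":[0,0,0.001],"twist":[0,0,0],"grip":-1},{"linear":[0,0,0],"twist":[0,0,0],"grip":-1}]}}

```text
time_s: 5.2
ee_pos: [593.4, -272.7, 84.7]
ee_rot: [[-0.992, 0.126, 0.0], [0.126, 0.992, -0.0], [-0.0, -0.0, -1.0]]
ft_force: [-1.0, 2.3, 4.9]
grip_width: -0.0
finger_force: 2.2
```

Emit:
{"name": "carry_out", "arguments": {"commands": [{"linear":[0,0,0.001],"twist":[0,0,0],"grip":-1},{"linear":[0,0,0.001],"twist":[0,0,0],"grip":-1},{"linear":[0,0,0],"twist":[0,0,0],"grip":-1}]}}

```text
time_s: 5.5
ee_pos: [593.5, -272.7, 82.6]
ee_rot: [[-0.992, 0.125, 0.0], [0.125, 0.992, -0.0], [-0.0, -0.0, -1.0]]
ft_force: [-1.6, 0.5, 5.0]
grip_width: -0.005
finger_force: 2.3
```

Emit:
{"name": "carry_out", "arguments": {"commands": [{"linear":[0,0,0.001],"twist":[0,0,0],"grip":-1},{"linear":[0,0,0.001],"twist":[0,0,0],"grip":-1},{"linear":[0,0,0],"twist":[0,0,0],"grip":-1}]}}

```text
time_s: 5.8
ee_pos: [593.5, -272.7, 82.1]
ee_rot: [[-0.992, 0.126, 0.001], [0.126, 0.992, -0.0], [-0.001, -0.0, -1.0]]
ft_force: [-5.9, 2.6, 15.3]
grip_width: 0.0
finger_force: 7.5
```

Emit:
{"name": "carry_out", "arguments": {"commands": [{"linear":[0,0,0.001],"twist":[0,0,0],"grip":-1},{"linear":[0,0,0],"twist":[0,0,0],"grip":-1},{"linear":[0,0,0],"twist":[0,0,0],"grip":-1}]}}

```text
time_s: 6.1
ee_pos: [593.5, -272.7, 82.0]
ee_rot: [[-0.992, 0.126, 0.001], [0.126, 0.992, -0.001], [-0.001, -0.001, -1.0]]
ft_force: [-7.7, 3.1, 21.7]
grip_width: -0.0
finger_force: 10.8
```

Lid home: fingertip z 63.0 mm with the force climbing to 22 N. Next: back off, open, descend and grip.

Emit:
{"name": "carry_out", "arguments": {"commands": [{"linear":[0,0,-0.01],"twist":[0,0,0],"grip":-1},{"linear":[0,0,-0.02],"twist":[0,0,0],"grip":-1},{"linear":[0,0,-0.03],"twist":[0,0,0],"grip":1},{"linear":[0,0,0],"twist":[0,0,0],"grip":1},{"linear":[0,0,0],"twist":[0,0,0],"grip":1},{"linear":[0,0,0],"twist":[0,0,0],"grip":1},{"linear":[0,0,0],"twist":[0,0,0],"grip":1},{"linear":[0,0,0],"twist":[0,0,0],"grip":1},{"linear":[0,0,0],"twist":[0,0,0],"grip":1},{"linear":[0,0,0],"twist":[0,0,0],"grip":1}]}}

```text
time_s: 7.1
ee_pos: [593.3, -272.6, 138.9]
ee_rot: [[-0.992, 0.125, -0.001], [0.125, 0.992, 0.0], [0.001, 0.0, -1.0]]
ft_force: [-0.1, 0.2, 0.1]
grip_width: 1.0
finger_force: 0.0
```

```bash
python3 - <<'E'
from bench import ctrl
import cv2,numpy as np
s=ctrl.read_state(); print(s["ee_pos"],s["grip_width"])
o=[]
for n,(x,y,w,h) in(("top",(356,150,80,80)),("side",(322,210,100,100))):
    f=ctrl.grab_frame(n)
    o.append(cv2.convertScaleAbs(cv2.resize(f["color"][y:y+h,x:x+w],(400,400),interpolation=cv2.INTER_CUBIC),alpha=1.5))
cv2.imwrite("pics/open.png",np.hstack(o))
E
```

```text
[ 593.3463706  -272.62399836  138.93347157] 0.9997686476172518
```

View pics/open.png

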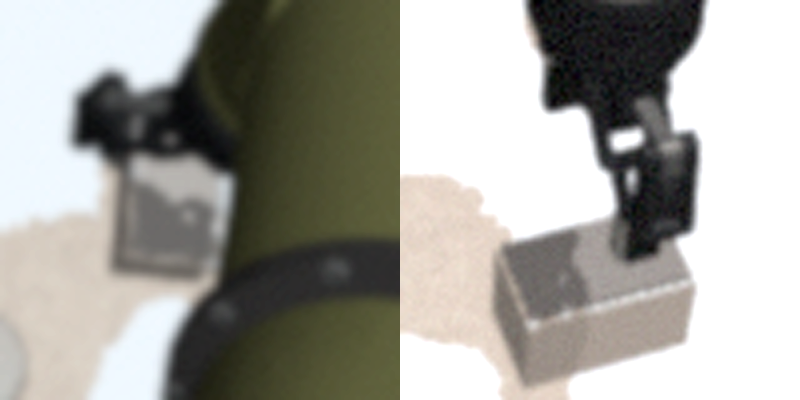

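The lid now sits low on the rim and the box hasn't moved; the fingers are open above it. Descending and gripping.

Emit:
{"name": "carry_out", "arguments": {"commands": [{"linear":[0,0,0.03],"twist":[0,0,0],"grip":1},{"linear":[0,0,0.02],"twist":[0,0,0],"grip":1},{"linear":[0,0,0.02],"twist":[0,0,0],"grip":1},{"linear":[0,0,0.02],"twist":[0,0,0],"grip":1},{"linear":[0,0,0.009],"twist":[0,0,0],"grip":1},{"linear":[0,0,0],"twist":[0,0,0],"grip":1}]}}

```text
time_s: 7.8
ee_pos: [592.7, -272.3, 39.1]
ee_rot: [[-0.992, 0.125, -0.002], [0.125, 0.992, 0.001], [0.002, 0.001, -1.0]]
ft_force: [-0.3, 0.8, 0.2]
grip_width: 1.001
finger_force: 0.0
```

Emit:
{"name": "carry_out", "arguments": {"commands": [{"linear":[0,0,0],"twist":[0,0,0],"grip":0.4},{"linear":[0,0,0],"twist":[0,0,0],"grip":0.3},{"linear":[0,0,0],"twist":[0,0,0],"grip":0.2},{"linear":[0,0,0],"twist":[0,0,0],"grip":0.1},{"linear":[0,0,0],"twist":[0,0,0],"grip":-1},{"linear":[0,0,0],"twist":[0,0,0],"grip":-1},{"linear":[0,0,0],"twist":[0,0,0],"grip":-1},{"linear":[0,0,0],"twist":[0,0,0],"grip":-1},{"linear":[0,0,0],"twist":[0,0,0],"grip":-1}]}}

```text
time_s: 8.7
ee_pos: [594.1, -273.0, 41.5]
ee_rot: [[-0.992, 0.126, 0.002], [0.126, 0.992, -0.001], [-0.002, -0.001, -1.0]]
ft_force: [-1.7, -0.3, 6.5]
grip_width: 0.576
finger_force: 63.4
```

Emit:
{"name": "carry_out", "arguments": {"commands": [{"linear":[0,0,-0.01],"twist":[0,0,0],"grip":-1},{"linear":[0,0,-0.02],"twist":[0,0,0],"grip":-1},{"linear":[0,0,-0.02],"twist":[0,0,0],"grip":-1},{"linear":[0,0,-0.02],"twist":[0,0,0],"grip":-1},{"linear":[0,0,-0.02],"twist":[0,0,0],"grip":-1},{"linear":[0,0,-0.02],"twist":[0,0,0],"grip":-1},{"linear":[0,0,0],"twist":[0,0,0],"grip":-1}]}}

```text
time_s: 9.4
ee_pos: [594.7, -273.2, 153.5]
ee_rot: [[-0.992, 0.126, 0.005], [0.126, 0.992, -0.002], [-0.005, -0.001, -1.0]]
ft_force: [1.2, -0.2, -1.2]
grip_width: 0.579
finger_force: 62.5
```

Emit:
{"name": "carry_out", "arguments": {"commands": [{"linear":[0.0024,0.013,0],"twist":[0,0,0],"grip":-1},{"linear":[0.0048,0.0261,0],"twist":[0,0,0],"grip":-1},{"linear":[0.0048,0.0261,0],"twist":[0,0,0],"grip":-1},{"linear":[0.0048,0.0261,0],"twist":[0,0,0],"grip":-1},{"linear":[0.0048,0.0261,0],"twist":[0,0,0],"grip":-1},{"linear":[0.0048,0.0261,0],"twist":[0,0,0],"grip":-1},{"linear":[0.0048,0.0261,0],"twist":[0,0,0],"grip":-1},{"linear":[0.0048,0.0261,0],"twist":[0,0,0],"grip":-1},{"linear":[0.0048,0.0261,0],"twist":[0,0,0],"grip":-1},{"linear":[0.0048,0.0261,0],"twist":[0,0,0],"grip":-1},{"linear":[0.0048,0.0261,0],"twist":[0,0,0],"grip":-1},{"linear":[0.0048,0.0261,0],"twist":[0,0,0],"grip":-1},{"linear":[0.0048,0.0261,0],"twist":[0,0,0],"grip":-1},{"linear":[0.0048,0.0261,0],"twist":[0,0,0],"grip":-1},{"linear":[0.0048,0.0261,0],"twist":[0,0,0],"grip":-1},{"linear":[0.0048,0.0261,0],"twist":[0,0,0],"grip":-1},{"linear":[0.0024,0.013,0],"twist":[0,0,0],"grip":-1},{"linear":[0,0,0],"twist":[0,0,0],"grip":-1}]}}

```text
time_s: 11.2
ee_pos: [568.2, 154.0, 149.2]
ee_rot: [[-0.993, 0.121, -0.002], [0.121, 0.993, 0.001], [0.002, 0.0, -1.0]]
ft_force: [-0.2, -0.5, -1.2]
grip_width: 0.577
finger_force: 62.6
```

Emit:
{"name": "carry_out", "arguments": {"commands": [{"linear":[0,0,0],"twist":[0,0,-0.0603],"grip":-1},{"linear":[0,0,0],"twist":[0,0,-0.0603],"grip":-1},{"linear":[0,0,0],"twist":[0,0,-0.0603],"grip":-1},{"linear":[0,0,0],"twist":[0,0,-0.0603],"grip":-1},{"linear":[0,0,0],"twist":[0,0,-0.0603],"grip":-1},{"linear":[0,0,0],"twist":[0,0,-0.0603],"grip":-1},{"linear":[0,0,0],"twist":[0,0,-0.0603],"grip":-1},{"linear":[0,0,0],"twist":[0,0,0],"grip":-1},{"linear":[0,0,0],"twist":[0,0,0],"grip":-1}]}}

```text
time_s: 12.1
ee_pos: [569.6, 149.7, 149.9]
ee_rot: [[-0.957, -0.289, -0.001], [-0.289, 0.957, -0.001], [0.001, -0.001, -1.0]]
ft_force: [-0.1, -0.6, -2.6]
grip_width: 0.579
finger_force: 62.7
```

```bash
python3 - <<'E'
from bench import ctrl
import cv2,numpy as np
s=ctrl.read_state(); print(s["ee_pos"],s["ft_force"])
o=[]
for n,(x,y,w,h) in(("top",(180,140,120,120)),("side",(210,80,120,120))):
    f=ctrl.grab_frame(n);np.savez(f"{n}2.npz",**f)
    o.append(cv2.convertScaleAbs(cv2.resize(f["color"][y:y+h,x:x+w],(400,400),interpolation=cv2.INTER_CUBIC),alpha=1.5))
cv2.imwrite("pics/over.png",np.hstack(o))
E
```

```text
[569.59416597 149.67239007 149.94320988] [-0.1326477  -0.61386361 -2.58149077]
```

View pics/over.png

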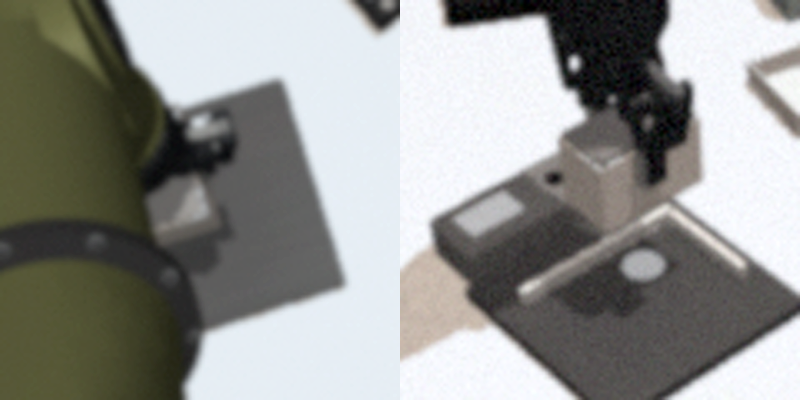

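The box hangs level over the plate, inside both fences (side crop: fence corner (668,210), window (643,265)). Lowering it to the plate.

Emit:
{"name": "carry_out", "arguments": {"commands": [{"linear":[0,0,0.02],"twist":[0,0,0],"grip":-1},{"linear":[0,0,0.03],"twist":[0,0,0],"grip":-1},{"linear":[0,0,0.02],"twist":[0,0,0],"grip":-1},{"linear":[0,0,0.015],"twist":[0,0,0],"grip":-1},{"linear":[0,0,0.005],"twist":[0,0,0],"grip":-1},{"linear":[0,0,0],"twist":[0,0,0],"grip":-1},{"linear":[0,0,0],"twist":[0,0,0],"grip":-1}]}}

```text
time_s: 12.9
ee_pos: [570.1, 151.3, 61.0]
ee_rot: [[-0.957, -0.292, 0.001], [-0.292, 0.957, 0.0], [-0.001, -0.0, -1.0]]
ft_force: [-0.7, -0.7, -1.3]
grip_width: 0.582
finger_force: 62.5
```

Emit:
{"name": "carry_out", "arguments": {"commands": [{"linear":[0,0,0.002],"twist":[0,0,0],"grip":-1},{"linear":[0,0,0.001],"twist":[0,0,0],"grip":-1},{"linear":[0,0,0],"twist":[0,0,0],"grip":-1}]}}

```text
time_s: 13.2
ee_pos: [569.7, 151.1, 57.6]
ee_rot: [[-0.956, -0.292, 0.0], [-0.292, 0.956, 0.0], [-0.0, -0.0, -1.0]]
ft_force: [0.6, -0.9, -1.2]
grip_width: 0.576
finger_force: 62.5
```

Emit:
{"name": "carry_out", "arguments": {"commands": [{"linear":[0,0,0.001],"twist":[0,0,0],"grip":-1},{"linear":[0,0,0],"twist":[0,0,0],"grip":-1}]}}

```text
time_s: 13.4
ee_pos: [569.6, 151.1, 56.3]
ee_rot: [[-0.956, -0.292, -0.0], [-0.292, 0.956, -0.0], [0.0, -0.0, -1.0]]
ft_force: [-0.5, -0.8, -2.3]
grip_width: 0.575
finger_force: 62.5
```

Emit:
{"name": "carry_out", "arguments": {"commands": [{"linear":[0,0,0.001],"twist":[0,0,0],"grip":-1},{"linear":[0,0,0],"twist":[0,0,0],"grip":-1}]}}

```text
time_s: 13.6
ee_pos: [569.8, 151.2, 55.5]
ee_rot: [[-0.956, -0.292, 0.0], [-0.292, 0.956, 0.0], [-0.0, -0.0, -1.0]]
ft_force: [-0.0, 0.3, 1.4]
grip_width: 0.579
finger_force: 62.8
```

Emit:
{"name": "carry_out", "arguments": {"commands": [{"linear":[0,0,0.001],"twist":[0,0,0],"grip":-1},{"linear":[0,0,0],"twist":[0,0,0],"grip":-1}]}}

```text
time_s: 13.8
ee_pos: [570.0, 151.2, 55.5]
ee_rot: [[-0.956, -0.292, 0.001], [-0.292, 0.956, 0.0], [-0.001, -0.0, -1.0]]
ft_force: [-3.2, -2.0, 9.7]
grip_width: 0.575
finger_force: 63.8
```

Emit:
{"name": "carry_out", "arguments": {"commands": [{"linear":[0,0,0.001],"twist":[0,0,0],"grip":-1},{"linear":[0,0,0],"twist":[0,0,0],"grip":-1}]}}

```text
time_s: 14.0
ee_pos: [570.1, 151.3, 55.4]
ee_rot: [[-0.956, -0.292, 0.002], [-0.292, 0.956, 0.0], [-0.002, -0.0, -1.0]]
ft_force: [-4.4, -1.8, 18.1]
grip_width: 0.579
finger_force: 64.8
```

Landed on the plate at TCP z 55.5. Easing the load slightly and sliding toward the long fence (+tool y).

Emit:
{"name": "carry_out", "arguments": {"commands": [{"linear":[0,0,-0.001],"twist":[0,0,0],"grip":-1},{"linear":[0,0.002,0],"twist":[0,0,0],"grip":-1},{"linear":[0,0.002,0],"twist":[0,0,0],"grip":-1},{"linear":[0,0.002,0],"twist":[0,0,0],"grip":-1},{"linear":[0,0.002,0],"twist":[0,0,0],"grip":-1},{"linear":[0,0,0],"twist":[0,0,0],"grip":-1}]}}

```text
time_s: 14.6
ee_pos: [568.6, 158.9, 55.4]
ee_rot: [[-0.957, -0.292, 0.003], [-0.292, 0.957, 0.0], [-0.003, -0.001, -1.0]]
ft_force: [1.2, -1.6, 8.7]
grip_width: 0.576
finger_force: 63.7
```

Emit:
{"name": "carry_out", "arguments": {"commands": [{"linear":[0,0.001,0],"twist":[0,0,0],"grip":-1},{"linear":[0,0.001,0],"twist":[0,0,0],"grip":-1},{"linear":[0,0,0],"twist":[0,0,0],"grip":-1}]}}

```text
time_s: 14.9
ee_pos: [568.2, 160.5, 55.5]
ee_rot: [[-0.957, -0.291, 0.003], [-0.291, 0.957, 0.0], [-0.003, -0.001, -1.0]]
ft_force: [0.9, -1.7, 8.2]
grip_width: 0.575
finger_force: 63.7
```

Emit:
{"name": "carry_out", "arguments": {"commands": [{"linear":[0,0.001,0],"twist":[0,0,0],"grip":-1},{"linear":[0,0.001,0],"twist":[0,0,0],"grip":-1},{"linear":[0,0,0],"twist":[0,0,0],"grip":-1}]}}

```text
time_s: 15.2
ee_pos: [567.6, 162.4, 55.5]
ee_rot: [[-0.957, -0.291, 0.003], [-0.291, 0.957, 0.0], [-0.003, -0.001, -1.0]]
ft_force: [0.1, -1.9, 8.3]
grip_width: 0.575
finger_force: 63.7
```

Emit:
{"name": "carry_out", "arguments": {"commands": [{"linear":[0,0.001,0],"twist":[0,0,0],"grip":-1},{"linear":[0,0.001,0],"twist":[0,0,0],"grip":-1},{"linear":[0,0,0],"twist":[0,0,0],"grip":-1}]}}

```text
time_s: 15.5
ee_pos: [567.0, 164.3, 55.5]
ee_rot: [[-0.957, -0.291, 0.003], [-0.291, 0.957, 0.0], [-0.003, -0.001, -1.0]]
ft_force: [1.1, -2.3, 8.5]
grip_width: 0.573
finger_force: 63.7
```

Emit:
{"name": "carry_out", "arguments": {"commands": [{"linear":[0,0.001,0],"twist":[0,0,0],"grip":-1},{"linear":[0,0.001,0],"twist":[0,0,0],"grip":-1},{"linear":[0,0,0],"twist":[0,0,0],"grip":-1}]}}

```text
time_s: 15.8
ee_pos: [566.5, 166.1, 55.5]
ee_rot: [[-0.957, -0.291, 0.003], [-0.291, 0.957, -0.0], [-0.003, -0.001, -1.0]]
ft_force: [0.5, -3.0, 8.5]
grip_width: 0.574
finger_force: 63.7
```

Emit:
{"name": "carry_out", "arguments": {"commands": [{"linear":[0,0.001,0],"twist":[0,0,0],"grip":-1},{"linear":[0,0.001,0],"twist":[0,0,0],"grip":-1},{"linear":[0,0,0],"twist":[0,0,0],"grip":-1}]}}

```text
time_s: 16.1
ee_pos: [566.4, 166.2, 55.5]
ee_rot: [[-0.957, -0.291, 0.004], [-0.291, 0.957, -0.002], [-0.003, -0.003, -1.0]]
ft_force: [1.9, -6.7, 8.8]
grip_width: 0.58
finger_force: 63.8
```

Long-fence contact (TCP stopped, force rising). Now sliding along it toward the short fence (−tool x).

Emit:
{"name": "carry_out", "arguments": {"commands": [{"linear":[-0.002,0,0],"twist":[0,0,0],"grip":-1},{"linear":[-0.002,0,0],"twist":[0,0,0],"grip":-1},{"linear":[-0.002,0,0],"twist":[0,0,0],"grip":-1},{"linear":[-0.002,0,0],"twist":[0,0,0],"grip":-1},{"linear":[0,0,0],"twist":[0,0,0],"grip":-1}]}}

```text
time_s: 16.6
ee_pos: [572.9, 168.2, 55.5]
ee_rot: [[-0.957, -0.291, 0.001], [-0.291, 0.957, -0.003], [-0.0, -0.003, -1.0]]
ft_force: [-2.6, -7.2, 12.9]
grip_width: 0.58
finger_force: 64.1
```

Emit:
{"name": "carry_out", "arguments": {"commands": [{"linear":[-0.001,0,0],"twist":[0,0,0],"grip":-1},{"linear":[-0.001,0,0],"twist":[0,0,0],"grip":-1},{"linear":[0,0,0],"twist":[0,0,0],"grip":-1}]}}

```text
time_s: 16.9
ee_pos: [574.6, 168.7, 55.5]
ee_rot: [[-0.957, -0.291, 0.001], [-0.291, 0.957, -0.003], [-0.0, -0.003, -1.0]]
ft_force: [-3.0, -8.2, 13.4]
grip_width: 0.578
finger_force: 64.3
```

Emit:
{"name": "carry_out", "arguments": {"commands": [{"linear":[-0.001,0,0],"twist":[0,0,0],"grip":-1},{"linear":[-0.001,0,0],"twist":[0,0,0],"grip":-1},{"linear":[0,0,0],"twist":[0,0,0],"grip":-1}]}}

```text
time_s: 17.2
ee_pos: [576.5, 169.3, 55.5]
ee_rot: [[-0.957, -0.291, 0.001], [-0.291, 0.957, -0.003], [-0.0, -0.003, -1.0]]
ft_force: [-2.8, -8.1, 13.9]
grip_width: 0.577
finger_force: 64.3
```

Emit:
{"name": "carry_out", "arguments": {"commands": [{"linear":[-0.001,0,0],"twist":[0,0,0],"grip":-1},{"linear":[-0.001,0,0],"twist":[0,0,0],"grip":-1},{"linear":[0,0,0],"twist":[0,0,0],"grip":-1}]}}

```text
time_s: 17.5
ee_pos: [578.4, 169.9, 55.5]
ee_rot: [[-0.957, -0.291, 0.001], [-0.291, 0.957, -0.003], [-0.0, -0.003, -1.0]]
ft_force: [-2.8, -7.0, 12.4]
grip_width: 0.578
finger_force: 64.3
```

Emit:
{"name": "carry_out", "arguments": {"commands": [{"linear":[-0.001,0,0],"twist":[0,0,0],"grip":-1},{"linear":[-0.001,0,0],"twist":[0,0,0],"grip":-1},{"linear":[0,0,0],"twist":[0,0,0],"grip":-1}]}}

```text
time_s: 17.8
ee_pos: [578.4, 169.9, 55.5]
ee_rot: [[-0.957, -0.291, -0.002], [-0.291, 0.957, -0.004], [0.004, -0.004, -1.0]]
ft_force: [-8.6, -9.1, 17.9]
grip_width: 0.576
finger_force: 65.0
```

Emit:
{"name": "carry_out", "arguments": {"commands": [{"linear":[-0.001,0,0],"twist":[0,0,0],"grip":-1},{"linear":[-0.001,0,0],"twist":[0,0,0],"grip":-1},{"linear":[0,0,0],"twist":[0,0,0],"grip":-1}]}}

```text
time_s: 18.1
ee_pos: [578.6, 169.9, 55.5]
ee_rot: [[-0.957, -0.29, -0.006], [-0.29, 0.957, -0.006], [0.007, -0.004, -1.0]]
ft_force: [-13.7, -10.9, 24.2]
grip_width: 0.576
finger_force: 65.8
```

Both fences touched; the stop at (578.4,169.9) matches the predicted (580,170). Now balancing the two pushes and taking out the slight tool lean.

Emit:
{"name": "carry_out", "arguments": {"commands": [{"linear":[0.0005,0.001,-0.0005],"twist":[-0.004,-0.005,0],"grip":-1},{"linear":[0,0.0005,0],"twist":[-0.004,-0.005,0],"grip":-1},{"linear":[0,0,0],"twist":[0,0,0],"grip":-1},{"linear":[0,0,0],"twist":[0,0,0],"grip":-1}]}}

```text
time_s: 18.5
ee_pos: [578.5, 169.7, 55.4]
ee_rot: [[-0.957, -0.29, 0.002], [-0.29, 0.957, 0.003], [-0.003, 0.002, -1.0]]
ft_force: [-9.5, -10.8, 18.4]
grip_width: 0.578
finger_force: 64.9
```

```bash
python3 - <<'E'
from bench import ctrl
import cv2,numpy as np
s=ctrl.read_state(); print({k:np.round(s[k],4).tolist() for k in("ee_pos","ee_rot","ft_force","moment","grip_width")})
R=s["ee_rot"]; print("tool-frame F",np.round(R.T@s["ft_force"],1),"M",np.round(R.T@s["moment"],2))
f=ctrl.grab_frame("side");np.savez("side3.npz",**f)
cv2.imwrite("pics/fin.png",cv2.convertScaleAbs(cv2.resize(f["color"][95:215,210:370],(800,600),interpolation=cv2.INTER_CUBIC),alpha=1.6))
E
```

```text
{'ee_pos': [578.5316, 169.7219, 55.4289], 'ee_rot': [[-0.9571, -0.2899, 0.0025], [-0.2899, 0.9571, 0.0032], [-0.0033, 0.0024, -1.0]], 'ft_force': [-9.5078, -10.839, 18.4314], 'moment': [-3.1515, 1.9734, 0.2404], 'grip_width': 0.5776}
tool-frame F [ 12.2  -7.6 -18.5] M [ 2.44  2.8  -0.24]
```

View pics/fin.png

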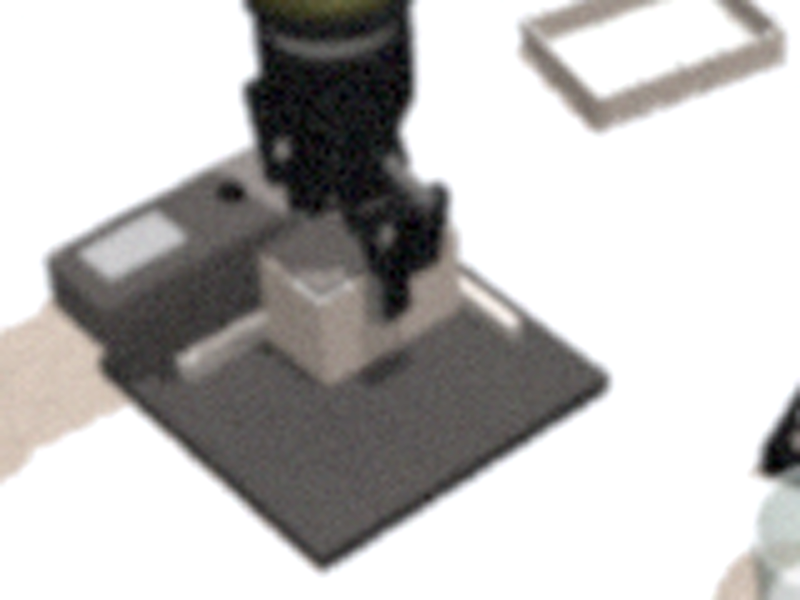

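Seated in the corner in the picture (near bottom corner (330,380), end hidden behind the short fence). A small yaw test shows whether it is flush.

Emit:
{"name": "carry_out", "arguments": {"commands": [{"linear":[0,0.0005,0],"twist":[0.002,0.003,-0.01],"grip":-1},{"linear":[0,0,0],"twist":[0,0,0],"grip":-1},{"linear":[0,0,0],"twist":[0,0,0],"grip":-1}]}}

```text
time_s: 18.85
ee_pos: [578.5, 169.8, 55.4]
ee_rot: [[-0.955, -0.297, 0.0], [-0.297, 0.955, 0.0], [-0.0, 0.0, -1.0]]
ft_force: [-9.2, -12.6, 17.7]
grip_width: 0.577
finger_force: 64.9
```

```bash
cat > r.py <<'E'
from bench import ctrl
import numpy as np
s=ctrl.read_state();R=s["ee_rot"]; print(np.round(s["ee_pos"],2),"yaw",np.degrees(np.arctan2(-R[1,0],-R[0,0])),"z",np.round(R[:,2],4),"F",np.round(R.T@s["ft_force"],1),"M",np.round(R.T@s["moment"],3))
E
python3 r.py
```

```text
[578.51 169.8   55.44] yaw 17.28891481731099 z [ 2.e-04  4.e-04 -1.e+00] F [ 12.5  -9.3 -17.8] M [2.408 2.649 0.51 ]
```

Emit:
{"name": "carry_out", "arguments": {"commands": [{"linear":[0,0,0],"twist":[0,0,0.02],"grip":-1},{"linear":[0,0,0],"twist":[0,0,0],"grip":-1},{"linear":[0,0,0],"twist":[0,0,0],"grip":-1}]}}

```text
time_s: 19.15
ee_pos: [578.5, 169.7, 55.4]
ee_rot: [[-0.96, -0.281, 0.0], [-0.281, 0.96, -0.0], [-0.0, -0.0, -1.0]]
ft_force: [-10.3, -14.0, 17.9]
grip_width: 0.579
finger_force: 64.9
```

```bash
python3 r.py
```

```text
[578.51 169.66  55.41] yaw 16.313353181209024 z [ 4.e-04 -4.e-04 -1.e+00] F [ 13.8 -10.5 -17.9] M [ 2.52   2.546 -0.643]
```

Emit:
{"name": "carry_out", "arguments": {"commands": [{"linear":[0,0.0005,0],"twist":[0,0,-0.0125],"grip":-1},{"linear":[0,0.0005,0],"twist":[0,0,0],"grip":-1},{"linear":[0,0,0],"twist":[0,0,0],"grip":-1},{"linear":[0,0,0],"twist":[0,0,0],"grip":-1},{"linear":[0,0,0],"twist":[0,0,0],"grip":-1}]}}

```text
time_s: 19.65
ee_pos: [578.6, 169.9, 55.4]
ee_rot: [[-0.957, -0.291, 0.001], [-0.291, 0.957, -0.001], [-0.0, -0.001, -1.0]]
ft_force: [-8.3, -15.1, 17.5]
grip_width: 0.58
finger_force: 64.8
```

```bash
python3 r.py
```

```text
[578.59 169.94  55.41] yaw 16.89076303224838 z [ 7.e-04 -6.e-04 -1.e+00] F [ 12.3 -12.1 -17.5] M [ 2.59   2.456 -0.008]
```

```bash
python3 -c "
from bench import ctrl
print(ctrl.close_job())"
```

```text
the job is handed in; nothing more can be done
None
```

I pressed the lid fully home on the table, then carried the box to the meter and handed the job in with it still gripped flat in the corner, pushed about 12 N against each fence, after about 20 s of the 59 s allowed.

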